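# Rebuild the microtube carousel on its drive

### The job

The washed parts of the microtube carousel lie on the bench: put the carousel back together on the D-shaped spindle of its drive. From the bottom up: the disc with eight blind pockets, the plain spacer sleeve, the disc with eight small through-holes, and last the wider, lower lock collar with the fluted rim, each turned so that the flat of its bore meets the flat of the spindle and pushed or dropped fully home on the part below. Leave the spare disc with the four large holes and the tube rack where they are.

Things in the scene. Friction and masses are not known exactly. Their poses are not given: they have to be found in the camera images.
- carousel_drive: Fixed white box, 28 mm high; origin on the bench under the spindle axis, front = -x (box reaches 70 mm to -x, 50 to +x, 52 to each side). On top a steel seat, 40 mm wide, face 32 mm above the bench, and a rigid upright D-spindle: 22 mm diameter, flat 6 mm from the axis on the -x side, full section up to 76 mm above the bench, then a tapered nose to 11 mm diameter at the tip, 88 mm above the bench.
- tip_disc: Loose grey disc, 66 mm diameter, 10 mm thick, eight BLIND 11 mm pockets in its top (grey floors show). Goes on first, underside 32 mm above the bench. Origin: centre of underside, z up. D-bore right through: 25 mm diameter, flat 7.5 mm from the axis on its -x side, marked by a white line on top; it slides on when its x axis points as the drive's x, within about 0.15 rad and 1.5 mm.
- spacer_sleeve: Loose smooth dark steel sleeve, 34 mm diameter, 18 mm high, same D-bore (flat and white line on its -x side). Goes on second, underside 42 mm above the bench. Origin: centre of the underside, z up.
- guide_disc: Loose grey disc, 66 mm diameter, 8 mm thick, eight 11 mm THROUGH-holes (bench shows through), same D-bore (flat and white line on its -x side). Goes on third, underside 60 mm above the bench. Origin: centre of the underside, z up.
- lock_collar: Loose dark steel collar with fluted rim, 48 mm diameter, 14 mm high, same D-bore (flat and white line on its -x side). Goes on last, underside 68 mm above the bench; the spindle nose then stands 6 mm out of it. Origin: centre of the underside, z up.
- spare_disc: Loose grey disc, 66 mm diameter, 8 mm thick, FOUR 16 mm through-holes, same D-bore: a spare for bigger tubes, not wanted now; stays where it lies. Origin: centre of the underside, z up.
- tube_rack: Yellow microtube rack with blue tubes, 58 x 130 x 43 mm, long side along its y. Origin: centre of the underside. Stands loose beside the work and stays where it is.
There are look-alikes about, which are no part of the job. Leave any orange look-alike of the tip_disc alone. Leave any pink look-alike of the lock_collar alone.

How it is judged:
On the way, in this order (a step that is already met when the one before it is completed fails the run):
1. the pocketed disc is home on the seat (horizontal distance between tip_disc and carousel_drive below 0.004 m and z of tip_disc in the frame of carousel_drive between 0.0295 and 0.0345 m and angle between tip_disc's own z axis and vertical below 0.08 rad and angle between the x axis of tip_disc and the x axis of carousel_drive, either way round below 0.25 rad), for 0.2 s.
2. the spacer sleeve is home on it (horizontal distance between spacer_sleeve and carousel_drive below 0.004 m and z of spacer_sleeve in the frame of carousel_drive between 0.0395 and 0.0445 m and angle between spacer_sleeve's own z axis and vertical below 0.08 rad and angle between the x axis of spacer_sleeve and the x axis of carousel_drive, either way round below 0.25 rad), for 0.2 s.
3. the eight-hole guide disc is home on the sleeve (horizontal distance between guide_disc and carousel_drive below 0.004 m and z of guide_disc in the frame of carousel_drive between 0.0575 and 0.0625 m and angle between guide_disc's own z axis and vertical below 0.08 rad and angle between the x axis of guide_disc and the x axis of carousel_drive, either way round below 0.25 rad), for 0.2 s.
4. the lock collar is home on top (horizontal distance between lock_collar and carousel_drive below 0.004 m and z of lock_collar in the frame of carousel_drive between 0.0655 and 0.0705 m and angle between lock_collar's own z axis and vertical below 0.08 rad and angle between the x axis of lock_collar and the x axis of carousel_drive, either way round below 0.25 rad), for 0.2 s.
At the end, for the whole second after the job is handed in: From the bottom up on the spindle: pocketed disc, spacer sleeve, eight-hole guide disc, lock collar; each centred on the spindle within 4 mm, its underside within 2.5 mm of its height (32, 42, 60, 68 mm above the bench), level within 0.08 rad, flat to flat within 0.25 rad, at rest (all of step 1 and all of step 2 and all of step 3 and all of step 4 and linear speed of each of tip_disc, spacer_sleeve, guide_disc, lock_collar below 0.01 m/s); the robot touches nothing.
It fails at once if the spare disc is moved more than 30 mm (distance of spare_disc from where it was at the start of the episode above 0.03 m).
It fails at once if the tube rack is moved more than 30 mm (distance of tube_rack from where it was at the start of the episode above 0.03 m).
It also fails if it takes over 96 s, if anything falls off the work surface, if the arm or the gripper's body presses on something with over 40 N, if the wrist force passes 120 N, or if a joint passes its speed limit or range.

### The arm

A 7-joint arm with a two-finger parallel gripper is mounted at the origin on the work surface; the furniture and walls round the work are solid. World frame = base frame: x ahead of the robot, y to its left, z up, the work surface at z = 0. Lengths are in m, angles in rad, forces in N, time in s.
With the tool pointing down it reaches from about 0.425 to 1.025 m from the base axis. Payload 9.4 kg.
Tool frame: the origin (TCP) lies between the finger pads; the fingertips stand 25 mm ahead of it and the grasp point (between the pads) lies 6 mm ahead of it (robot.nose_length is the distance from the TCP to the fingertips, in m); y points along the fingers, x is the direction in which the jaws open and shut, and the axes are right-handed (so a half turn about y gives the same grasp; the last joint's range is limited). The gripper opens to 93 mm and grips with 3 to 60 N. Pads are 15 mm wide; open, the fingers measure 128 mm over their backs; the gripper's body (75 mm by 188 mm) begins 65 mm behind the grasp point.
Start: joints at [1.179, 0.599, -0.003, 1.599, 0.002, 0.943, -0.08], TCP at [0.224, -0.689, 0.244] pointing down, gripper open.
Joint ranges: [-2.57, 2.57], [-0.35, 1.97], [-1.29, 1.29], [0.11, 2.56], [-1.05, 4.19], [0.11, 1.86], [-2.63, 2.63]. Speed limits (rad/s): [2.22, 2.22, 3.01, 3.01, 3.14, 3.14, 3.14].

### API

Orientations are given as a 3x3 rotation matrix whose columns are the frame's x, y, z axes.
In Python, from station import monitor, optics, order, robot gives the robot as it stands. The module is installed in compiled form; this text tells all that it offers.
- The arm moves only by the shell command python3 -m creep 'ROWS' [FORCE]. ROWS is JSON, a list of rows, each a list of 5 numbers: the finger opening in cm, from 0 to 9.3, then the shift along the tool's x, y, z in cm, then the turn about the tool's y in rad. In form: [[hand, x, y, z, twist], ...]. A call has 1 to 10 rows; each row shifts and turns the commanded pose from where the row before left it, along the tool's axes as they then stand; what a row does not reach is not made up. A row lasts 1/12 s, in which the tool goes at most 41.7 mm and 7.16 degrees, less where a joint would pass 70% of its speed; a pose out of reach is approached as far as the arm can. A call is refused whole if a number of a shift passes 4.17 or a number of a turn 0.125, either way. A call with a gripper value outside its range is refused whole. The fingers move at their own pace and stop on an object; FORCE is the grip in N (left out, the last holds). Time passes only in rows, so rows that do not move let the fingers close. It gives the time, the measured TCP pose, the force and the opening at its end, in the units of the state.
- monitor.get_obs(): the state, without advancing time (a new reading comes with each control period).
- optics.capture(name): name is "side" or "top" or "wrist"; returns (picture, depth): 480x640x3 uint8, red, green, blue; 480x640 float32, m along the optical axis (not along the pixel's ray), 0 where there is no reading.
- optics.calibration(name): a dict with "mtx" (3x3 intrinsics, pixels), "k1" (the pictures are not rectified: a ray, as slopes to the right and down, at radius r is drawn at 1 + k1 r^2 times it, then the intrinsics apply), "R" (3x3) and "t" (3): a world point X has camera coordinates R X + t. Camera axes: x right, y down, z forward; pixel columns grow to the right and rows downward; lengths in m; the calibration is good to about 2 mm. A picture is of the moment at which its call begins: read the wrist's pose just before it. calibration takes no time and is no camera call; for the wrist camera it gives the pose at the moment of the call.
- order.sign_off(): hands the job in, once; it reports no verdict.
The state is a dict: "t": time; "q": joint angles; "joint_vel": joint speeds; "joint_torque": joint torques, N m; "ee_pos": TCP position; "ee_rot": TCP orientation; "force": force on the tool from outside, world axes, zero at the start; "torque": the same for the moment, N m; "gripper_width": opening from 0.0 (shut) to 1.0 (fully open).
Only numpy, scipy, OpenCV 4.12 (cv2) and the standard library are available. Lean on these libraries where they do the work, as an engineer would, in place of code of your own. Each camera call takes 0.05 s, during which the arm holds its last target. There are 200 camera calls.

## Working session

There is one attempt and no reset: what is moved stays moved. The work goes in short steps, Python scripts to look and compute and a shell command to move; the robot and the scene stay as the last step left them, time stands still between calls to the robot, and variables do not carry over. Pictures are saved under pics/ and viewed, about 12 in all and at most 16, crops included, and the job is handed in when it is done.

```bash
mkdir -p pics; ls
cat > h.py <<'E'
import numpy as np, cv2
from station import monitor, optics, order, robot
def snap(name,fn=None):
    cal=optics.calibration(name); im,d=optics.capture(name)
    np.savez('pics/%s.npz'%(fn or name),im=im,d=d,**{k:np.array(cal[k]) for k in cal})
    cv2.imwrite('pics/%s.png'%(fn or name),im[:,:,::-1]); return im,d,cal
def load(fn): return np.load('pics/%s.npz'%fn)
def ray(c,u,v):
    m=c['mtx']; p=np.array([(u-m[0,2])/m[0,0],(v-m[1,2])/m[1,1]]); q=p.copy()
    for _ in range(20): q=p/(1+float(c['k1'])*(q@q))
    d=c['R'].T@np.array([q[0],q[1],1]); o=-c['R'].T@c['t']; return o,d
def atz(c,u,v,z):
    o,d=ray(c,u,v); return o+d*(z-o[2])/d[2]
def dep(c,u,v):
    o,d=ray(c,u,v); return o+d*float(c['d'][int(round(v)),int(round(u))])
def proj(c,X):
    x=c['R']@np.array(X)+c['t']; q=x[:2]/x[2]; q=q*(1+float(c['k1'])*(q@q)); return q*[c['mtx'][0,0],c['mtx'][1,1]]+c['mtx'][:2,2]
E
python3 - <<'E'
from h import *
for n in ('top','side','wrist'):
    im,d,c=snap(n,n+'0'); print(n,-c['R'].T@c['t'],c['R'][2],c['mtx'][0,0])
s=monitor.get_obs(); print(s['ee_rot'],s['t'],robot.nose_length)
E
```

```text
pics
top [ 0.31241926 -0.24954559  0.97584954] [ 0.22693265  0.00212794 -0.97390813] 530.6230266038372
side [ 1.22337614 -0.38855746  0.47806114] [-0.83344269  0.1820825  -0.52174634] 539.4707345383202
wrist [ 0.29560642 -0.66635397  0.38425109] [-0.25886017 -0.08165031 -0.9624576 ] 401.86202111674436
[[ 3.09701933e-01 -4.72791732e-04  9.50833576e-01]
 [-9.50833022e-01  1.03413440e-03  3.09702267e-01]
 [-1.12971438e-03 -9.99999354e-01 -1.29272570e-04]] 0.15 0.025
```

View pics/top0.png

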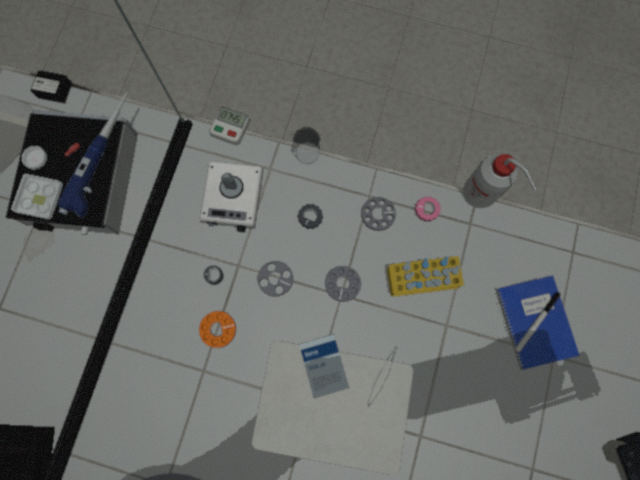

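View pics/side0.png

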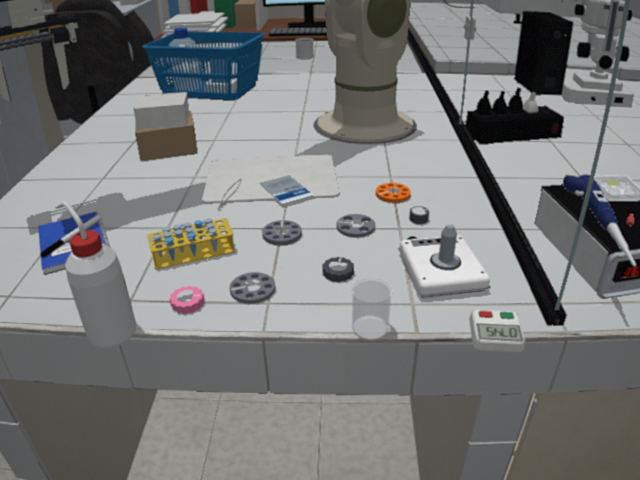

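The top view shows the drive at (231,190), sleeve (213,274), collar (310,216), spare disc (275,278), discs at (343,283) and (378,213), orange look-alike (217,328), pink one (428,208). I'll enlarge to tell the discs apart and find the flats.

Run:
```python
from h import *
c=load('top0'); im=c['im'][:,:,::-1]
a=cv2.resize(im[150:300,190:400],None,fx=3.8,fy=3.8,interpolation=cv2.INTER_CUBIC); cv2.imwrite('pics/topcrop.png',a)
for n,u,v in (('drive',231,190),('sleeve',213,274),('collar',310,216),('spare',275,278),('discA',343,283),('discB',378,213),('rack',425,276)):
    print(n,atz(c,u,v,.01).round(3),dep(c,u,v).round(3))
```

```text
drive [ 0.639 -0.073  0.01 ] [ 0.632 -0.077  0.031]
sleeve [ 0.476 -0.049  0.01 ] [ 0.477 -0.047  0.   ]
collar [ 0.59  -0.225  0.01 ] [ 0.593 -0.225  0.001]
spare [ 0.47  -0.164  0.01 ] [ 0.472 -0.162 -0.002]
discA [ 0.463 -0.289  0.01 ] [ 0.465 -0.289 -0.001]
discB [ 0.599 -0.354  0.01 ] [ 0.602 -0.355 -0.001]
rack [ 0.479 -0.44   0.01 ] [ 0.474 -0.434  0.041]
```

View pics/topcrop.png

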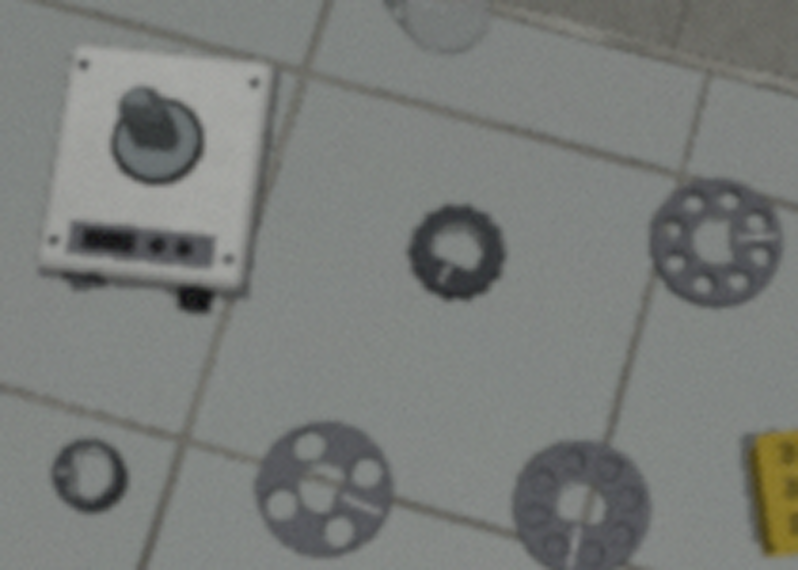

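Pocketed tip_disc is the lower disc (343,283), guide_disc the upper right one (378,213). Going over the tip disc with the wrist camera.

```bash
python3 -m creep '[[9.3,-2.55,0,2.93,0],[9.3,-2.55,0,2.93,0],[9.3,-2.55,0,2.93,0],[9.3,-2.55,0,2.93,0],[9.3,-2.55,0,2.93,0],[9.3,-2.55,0,2.93,0],[9.3,-2.55,0,2.93,0],[9.3,-2.55,0,2.93,0],[9.3,-2.55,0,2.93,0],[9.3,-2.55,0,2.93,0]]' 20; python3 -m creep '[[9.3,-2.55,0,2.93,0],[9.3,-2.55,0,2.93,0],[9.3,0,3,0,-0.12],[9.3,0,3,0,-0.12],[9.3,0,0,0,-0.12],[9.3,0,0,0,-0.12],[9.3,0,0,0,-0.12],[9.3,0,0,0,-0.12],[9.3,0,0,0,-0.12],[9.3,0,0,0,0]]'
python3 - <<'E'
from h import *
im,d,c=snap('wrist','w1'); s=monitor.get_obs(); print(s['ee_pos'],s['ee_rot'].round(3) if hasattr(s['ee_rot'],'round') else s['ee_rot'],s['t'])
E
```

```text
t: 0.98
ee_pos: [0.4247, -0.3544, 0.2436]
ee_rot: [[0.31, -0.0, 0.951], [-0.951, 0.0, 0.31], [-0.0, -1.0, -0.0]]
force: [0.9, -0.9, -0.2]
gripper_width: 1.0
t: 1.82
ee_pos: [0.4638, -0.2896, 0.1834]
ee_rot: [[0.917, -0.0, 0.399], [-0.399, 0.0, 0.917], [-0.001, -1.0, 0.0]]
force: [0.1, 0.2, 0.6]
gripper_width: 1.0
[ 0.46382448 -0.28970253  0.18341662] [[ 0.914 -0.     0.406]
 [-0.406  0.001  0.914]
 [-0.    -1.     0.   ]] 1.8667
```

View pics/w1.png

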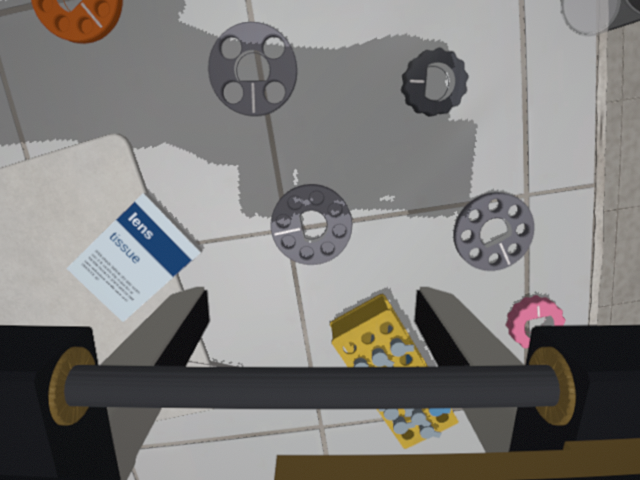

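View shows tip disc centred (312,224) with its line at (273,236)-(299,230), guide disc (494,230) with line (500,243)-(508,263), collar (435,82) with line (411,81)-(425,81). I'll fit these and check heights by both cameras.

```bash
cat >> h.py <<'E'
def hmap(c):
    v,u=np.mgrid[0:480,0:640]; m=c['mtx']; p=np.stack([(u-m[0,2])/m[0,0],(v-m[1,2])/m[1,1]],-1); q=p.copy()
    for _ in range(15): q=p/(1+float(c['k1'])*(q**2).sum(-1,keepdims=True))
    X=np.concatenate([q,np.ones(q.shape[:2]+(1,))],-1)*c['d'][...,None]
    W=(X-c['t'])@c['R']; W[c['d']==0]=np.nan; return W
E
python3 - <<'E'
from h import *
for f,S in (('w1',dict(tip=(312,224,.01),guide=(494,230,.008),collar=(435,82,.014),spare=(252,70,.008))),('top0',dict(tip=(343,283,.01),guide=(378,213,.008),collar=(310,216,.014),spare=(275,278,.008),sleeve=(213,274,.018)))):
    c=load(f); W=hmap(c); g=cv2.cvtColor(c['im'],cv2.COLOR_RGB2GRAY); H=W[...,2]
    for n,(u,v,z) in S.items():
        r=55 if f=='w1' else 24
        P=H[max(v-r,0):v+r,u-r:u+r]
        # ellipse of dark outline
        roi=g[max(v-r,0):v+r,u-r:u+r]; bg=np.median(roi)
        print(f,n,'centre',atz(c,u,v,z).round(4),'H pct',np.nanpercentile(P,[5,25,50,75,90,97]).round(4))
E
```

```text
w1 tip centre [ 0.4649 -0.2867  0.01  ] H pct [-0.0012 -0.0003  0.0005  0.0092  0.0105  0.0111]
w1 guide centre [ 0.5995 -0.3511  0.008 ] H pct [-0.0015 -0.0006  0.0001  0.0067  0.0084  0.009 ]
w1 collar centre [ 0.5901 -0.2242  0.014 ] H pct [-0.0012 -0.0004  0.0002  0.0012  0.0143  0.0151]
w1 spare centre [ 0.4707 -0.1626  0.008 ] H pct [-0.0012 -0.0003  0.0006  0.0079  0.0088  0.0095]
top0 tip centre [ 0.4634 -0.2888  0.01  ] H pct [-0.0032 -0.001   0.0007  0.0078  0.0105  0.012 ]
top0 guide centre [ 0.5991 -0.3541  0.008 ] H pct [-0.0034 -0.0015  0.0002  0.0046  0.008   0.0095]
top0 collar centre [ 0.589  -0.2253  0.014 ] H pct [-0.0034 -0.0016 -0.0002  0.0016  0.0127  0.015 ]
top0 spare centre [ 0.4707 -0.1633  0.008 ] H pct [-0.0034 -0.0014  0.      0.0053  0.0083  0.0097]
top0 sleeve centre [ 0.4743 -0.0505  0.018 ] H pct [-0.0037 -0.0018 -0.0006  0.0009  0.0025  0.017 ]
```

```bash
cat >> h.py <<'E'
def part(c,W,cx,cy,rad,zt,seg=None):
    """outer circle of a part from height pixels near (cx,cy), fixed radius fit"""
    from scipy.optimize import least_squares
    H=W[...,2]; m=(abs(H-zt)<.0035)&(np.hypot(W[...,0]-cx,W[...,1]-cy)<rad+.012)
    m=cv2.morphologyEx(m.astype(np.uint8),cv2.MORPH_OPEN,np.ones((3,3)))
    P=W[m>0]; hull=cv2.convexHull(P[:,:2].astype(np.float32))[:,0]
    f=least_squares(lambda p:np.hypot(hull[:,0]-p[0],hull[:,1]-p[1])-p[2],[cx,cy,rad],loss='soft_l1',f_scale=.0005).x
    return f.round(4),np.median(P[:,2]).round(4),len(P)
def yawline(c,a,b,z):
    """a=inner,b=outer px of white line; returns part x yaw in deg"""
    d=atz(c,*a,z)-atz(c,*b,z); return np.degrees(np.arctan2(d[1],d[0]))
E
python3 - <<'E'
from h import *
c=load('w1'); W=hmap(c)
print('tip',part(c,W,.4649,-.2867,.033,.01),yawline(c,(299,230),(273,236),.01))
print('guide',part(c,W,.5995,-.3511,.033,.008),yawline(c,(500,243),(508,263),.008))
print('collar',part(c,W,.5901,-.2242,.024,.014),yawline(c,(425,81),(411,81),.014))
im=c['im'][:,:,::-1]
a=cv2.resize(im[170:280,250:370],None,fx=5,fy=5,interpolation=cv2.INTER_CUBIC); b=cv2.resize(im[180:280,445:545],(550,550),interpolation=cv2.INTER_CUBIC)
E
# move toward the drive (delta x .17,y .21)
python3 - <<'E'
import numpy as np
x=np.array([.914,-.406]);z=np.array([.406,.914]);d=np.array([.632,-.077])-np.array([.4638,-.2897]);print(x@d,z@d)
E
```

```text
tip (array([ 0.4634, -0.2878,  0.0329]), np.float64(0.0102), 3368) -10.237777316222402
guide (array([ 0.5996, -0.3536,  0.0331]), np.float64(0.0081), 3301) 94.11727619134736
collar (array([ 0.5908, -0.2243,  0.0237]), np.float64(0.0143), 2364) -22.92392457275404
0.06737860000000002 0.262697
```

```bash
python3 -m creep '[[9.3,1.1,0,4,0],[9.3,1.1,0,4,0],[9.3,1.1,0,4,0],[9.3,1.1,0,4,0],[9.3,1.1,0,4,0],[9.3,1.1,0,4,0],[9.3,0,0,1.5,0],[9.3,0,0,0,0],[9.3,0,0,0,0]]'
python3 - <<'E'
from h import *
im,d,c=snap('wrist','w2'); s=monitor.get_obs(); print(s['ee_pos'],s['t'])
E
```

```text
t: 2.62
ee_pos: [0.6273, -0.0821, 0.1832]
ee_rot: [[0.914, -0.001, 0.405], [-0.405, -0.0, 0.914], [-0.001, -1.0, -0.001]]
force: [0.3, -0.9, 1.4]
gripper_width: 1.0
[ 0.62669501 -0.08367869  0.18328342] 2.6667
```

View pics/w2.png

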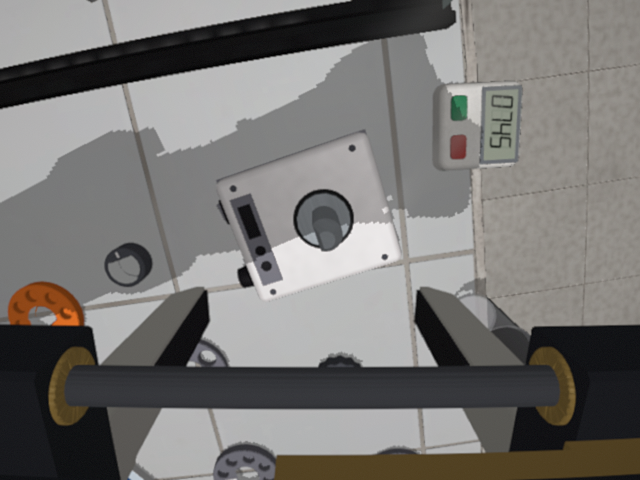

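The drive: box corners (218,181),(363,132),(400,257),(265,299), panel (front) to the left; seat at (323,218); sleeve at (128,264) with its line at about (117,255).

Run:
```python
from h import *
c=load('w2'); W=hmap(c); H=W[...,2]
m=(abs(H-.029)<.006)&(np.hypot(W[...,0]-.63,W[...,1]+.077)<.11)
m=cv2.morphologyEx(m.astype(np.uint8),cv2.MORPH_OPEN,np.ones((3,3)))
P=W[m>0]; r=cv2.minAreaRect(P[:,:2].astype(np.float32)); print(r, np.median(P[:,2])); print(cv2.boxPoints(r).round(4))
cs=[atz(c,*p,.028)[:2] for p in ((219,181),(363,132),(400,257),(265,299))]; print(np.round(cs,4))
T=W[H>.083]; print('tip pts',len(T),np.median(T,0) if len(T) else '',T[:,:2].min(0),T[:,:2].max(0),T[:,2].max())
im=c['im'][:,:,::-1]
a=cv2.resize(im[175:265,280:370],(560,560),interpolation=cv2.INTER_CUBIC); b=cv2.resize(im[235:295,98:158],(560//1,560),interpolation=cv2.INTER_CUBIC)
cv2.imwrite('pics/w2c.png',cv2.resize(np.hstack([a,b]),(800,400)))
print('sleeve',part(c,W,.4743,-.0505,.017,.018))
```

```text
((0.6240483522415161, -0.07354286313056946), (0.10375693440437317, 0.1304014027118683), 84.38444519042969) 0.02833836605645843
[[ 0.5541 -0.1188]
 [ 0.6839 -0.1316]
 [ 0.694  -0.0283]
 [ 0.5642 -0.0155]]
[[ 0.5804 -0.0179]
 [ 0.6905 -0.0285]
 [ 0.6818 -0.1269]
 [ 0.5708 -0.1163]]
tip pts 72878 [ 0.6445077  -0.06431236  0.25965185] [ 0.57110974 -0.11107049] [ 0.70723947 -0.02237761] 0.277490451402836
sleeve (array([ 0.4746, -0.0483,  0.0169]), np.float64(0.0181), 661)
```

View pics/w2c.png

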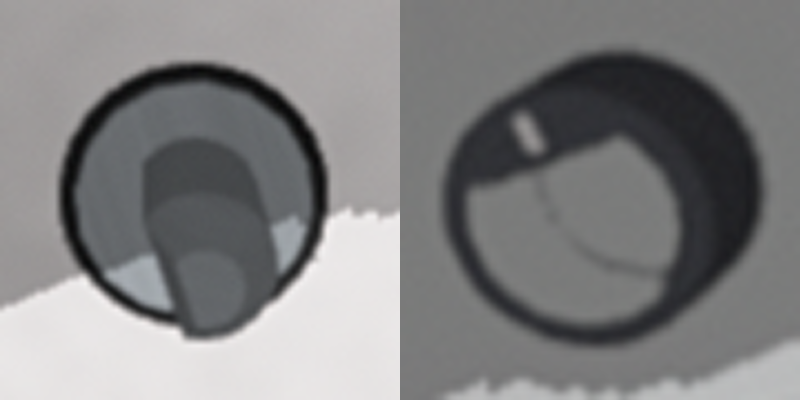

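Run:
```python
from h import *
c=load('w2'); W=hmap(c); H=W[...,2]
print('seat',atz(c,323.9,220.2,.032),'tip',atz(c,327.25,239.8,.088), 'if tip depth', [dep(c,u,v).round(4) for u,v in((327,240),(325,243),(329,238))])
print('flat part x yaw', yawline(c,(116+2.7,257.8),(116,252.25),.018))
q=lambda x,y:(98+(x-400)/6.667,235+y/6.667)
d=atz(c,*q(620,137),.018)-atz(c,*q(470,187),.018); print('from flat chord',np.degrees(np.arctan2(d[1],d[0]))-90, d)
m=(H>.0300)&(H<.036)&(np.hypot(W[...,0]-.635,W[...,1]+.075)<.026)
m=cv2.morphologyEx(m.astype(np.uint8),cv2.MORPH_OPEN,np.ones((3,3)))
P=W[m>0].astype(np.float32); print('seat depth circle',cv2.minEnclosingCircle(P[:,:2].copy()),np.median(P[:,2]))
m=(H>.084)&(H<.092)&(np.hypot(W[...,0]-.635,W[...,1]+.075)<.02); T=W[m]; print('tip',len(T),T.mean(0),T.min(0),T.max(0))
m=(H>.045)&(H<.074)&(np.hypot(W[...,0]-.635,W[...,1]+.075)<.02); T=W[m]; print('shaft visible side',len(T),T.mean(0),T.min(0),T.max(0))
```

```text
seat [ 0.63960795 -0.07546075  0.032     ] tip [ 0.64001385 -0.07563747  0.088     ] if tip depth [array([ 0.6398, -0.0759,  0.0871]), array([ 0.638 , -0.0769,  0.0881]), array([ 0.6415, -0.0749,  0.0884])]
flat part x yaw -94.9478098102587
from flat chord -95.70167250483992 [ 0.02052022 -0.0020488   0.        ]
seat depth circle ((0.6389120817184448, -0.07501063495874405), 0.020074624568223953) 0.032292794
tip 364 [ 0.64058113 -0.07438407  0.08731131] [ 0.6346368 -0.0825133  0.0840255] [ 0.64712525 -0.06723528  0.0899665 ]
shaft visible side 227 [ 0.64313345 -0.06650966  0.06042849] [ 0.63437125 -0.07639185  0.04503701] [ 0.65015198 -0.06390185  0.0739738 ]
```

```bash
python3 -m creep '[[9.3,-0.95,0,-3.61,0],[9.3,-0.95,0,-3.61,0],[9.3,-0.95,0,-3.61,0],[9.3,-0.95,0,-3.61,0],[9.3,-0.95,0,-3.61,0],[9.3,-0.95,0,-3.61,0],[9.3,-0.94,0,-3.61,0],[9.3,0,3,0,0],[9.3,0,3,0,0],[9.3,0,3,0,0]]'; python3 -m creep '[[9.3,0,2,0,0],[9.3,0,2,0,0],[9.3,0,1,0,0],[9.3,0,0,0,0],[9.3,0,0,0,0]]'
```

```text
t: 3.5
ee_pos: [0.4623, -0.2906, 0.0936]
ee_rot: [[0.912, 0.001, 0.411], [-0.411, -0.002, 0.912], [0.002, -1.0, -0.001]]
force: [0.3, -0.4, -0.7]
gripper_width: 1.0
t: 3.92
ee_pos: [0.4637, -0.2881, 0.0438]
ee_rot: [[0.914, -0.001, 0.406], [-0.406, -0.0, 0.914], [-0.001, -1.0, -0.001]]
force: [0.2, 0.4, 0.4]
gripper_width: 1.001
```

```bash
python3 -m creep '[[9.3,0,1.0,0,0],[9.3,0,0.65,0,0],[9.3,0,0,0,0],[5,0,0,0,0],[5,0,0,0,0],[5,0,0,0,0],[5,0,0,0,0],[5,0,0,0,0],[5,0,0,0,0],[5,0,0,0,0]]' 25; python3 -m creep '[[5,0,0,0,0],[5,0,-2,0,0],[5,0,-4,0,0],[5,0,-4,0,0],[5,0,-4,0,0],[5,0,0,0,0],[5,0,0,0,0]]'
python3 - <<'E'
from h import *
im,d,c=snap('wrist','w3'); W=hmap(c); s=monitor.get_obs(); print(s['ee_pos'],s['t'])
z=s['ee_pos'][2]-.025+.008
H=W[...,2]; m=(abs(H-z)<.005)&(np.hypot(W[...,0]-s['ee_pos'][0],W[...,1]-s['ee_pos'][1])<.045)
print(z,np.median(H[m]),m.sum()); print(part(c,W,s['ee_pos'][0],s['ee_pos'][1],.033,np.median(H[m])))
E
```

```text
t: 4.75
ee_pos: [0.4647, -0.2873, 0.0273]
ee_rot: [[0.915, 0.0, 0.404], [-0.404, -0.0, 0.915], [0.0, -1.0, -0.0]]
force: [-0.3, 0.8, 3.6]
gripper_width: 0.702
t: 5.33
ee_pos: [0.4654, -0.288, 0.1694]
ee_rot: [[0.914, 0.004, 0.405], [-0.405, -0.002, 0.914], [0.005, -1.0, -0.001]]
force: [0.2, 0.1, -1.6]
gripper_width: 0.699Traceback (most recent call last):
  File "<stdin>", line 2, in <module>
  File "h.py", line 21, in hmap
    X=np.concatenate([q,np.ones(q.shape[:2]+(1,))],-1)*c['d'][...,None]
                                                       ~^^^^^
KeyError: 'd'
```

View pics/w3.png

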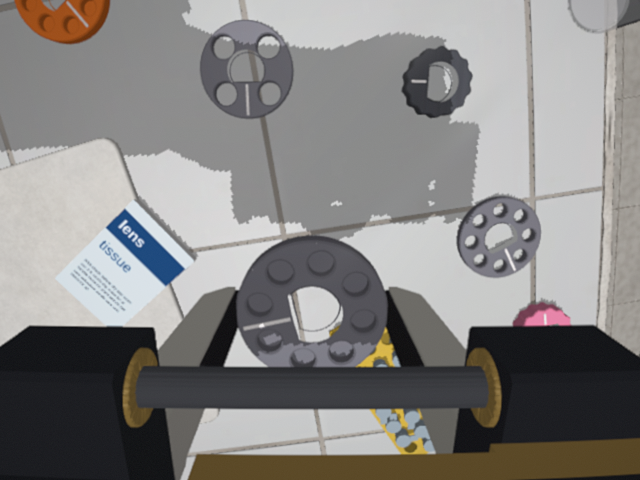

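Disc is held level between the jaws, centre about (313,312), line at (245,328)-(290,319).

```bash
cat >> h.py <<'E'
def held(fn,rad,line=None):
    """centre of the held part in the tool frame (x,z mm) using the saved wrist picture"""
    c=load(fn); W=hmap(c); s=monitor.get_obs(); p=s['ee_pos']; R=np.array(s['ee_rot']); H=W[...,2]
    m=(abs(H-(p[2]-.012))<.012)&(np.hypot(W[...,0]-p[0],W[...,1]-p[1])<rad*.85)
    zt=np.median(H[m]); f,zz,n=part(c,W,p[0],p[1],rad,zt)
    # picture masks by fingers: refit using points inside jaws only
    d=np.array([f[0]-p[0],f[1]-p[1],0]); print('ee',p.round(4),'top z',zz,'fit',f,'n',n,'tool x,z mm',(R.T@d*1000).round(1), 'tool yaw',np.degrees(np.arctan2(R[1,0],R[0,0])).round(2))
    if line: print('part yaw',yawline(c,line[0],line[1],zz).round(1))
E
python3 - <<'E'
from h import *
held('w3',.033,((290,319),(245,328)))
E
```

```text
ee [ 0.4645 -0.2876  0.1677] top z 0.1522 fit [ 0.4645 -0.2887  0.0331] n 11052 tool x,z mm [ 0.4  0.  -1. ] tool yaw -23.86
part yaw -11.5
```

```bash
python3 -m creep '[[5,0.92,0,3.32,0],[5,0.92,0,3.32,0],[5,0.92,0,3.32,0],[5,0.92,0,3.32,0],[5,0.92,0,3.32,0],[5,0.92,0,3.32,0],[5,0.92,0,3.32,0],[5,0.93,0,3.35,0],[5,0,0,0,-0.093],[5,0,0,0,0]]'; python3 -m creep '[[5,0,0,0,0],[5,0,1,0,0],[5,0,1,0,0],[5,0,0,0,0],[5,0,0,0,0]]'
python3 - <<'E'
from h import *
im,d,c=snap('wrist','w4')
E
python3 - <<'E'
from h import *
held('w4',.033)
E
```

```text
t: 6.22
ee_pos: [0.6395, -0.0708, 0.1646]
ee_rot: [[0.951, -0.003, 0.309], [-0.309, 0.001, 0.951], [-0.003, -1.0, 0.0]]
force: [-0.8, 0.1, -0.4]
gripper_width: 0.7
t: 6.63
ee_pos: [0.6384, -0.0747, 0.1459]
ee_rot: [[0.948, -0.002, 0.319], [-0.319, -0.0, 0.948], [-0.002, -1.0, -0.001]]
force: [-0.1, -0.2, 0.1]
gripper_width: 0.699
ee [ 0.6389 -0.0744  0.1465] top z 0.1286 fit [ 0.6376 -0.0754  0.0331] n 11027 tool x,z mm [-1.   0.  -1.3] tool yaw -18.58
```

View pics/w4.png

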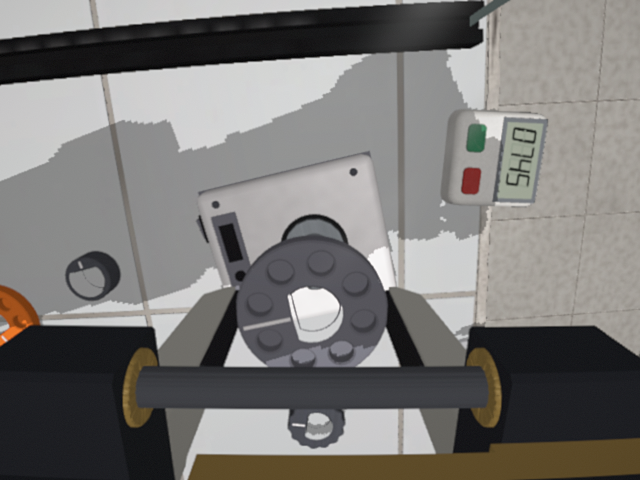

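```bash
python3 -m creep '[[5,0.1,1.5,0.03,0],[5,0,1.5,0,0],[5,0,0.9,0,0],[5,0,0,0,0],[5,0,0,0,0]]'; python3 -m creep '[[5,0,0.4,0,0],[5,0,0.4,0,0],[5,0,0,0,0],[5,0,0,0,0]]';  python3 -m creep '[[5,0,0.4,0,0],[5,0,0.4,0,0],[5,0,0.4,0,0],[5,0,0,0,0]]'
```

```text
t: 7.1
ee_pos: [0.6404, -0.0739, 0.1081]
ee_rot: [[0.948, -0.001, 0.318], [-0.318, 0.0, 0.948], [-0.001, -1.0, -0.0]]
force: [-0.4, 0.1, -0.3]
gripper_width: 0.701
t: 7.43
ee_pos: [0.6405, -0.0739, 0.1002]
ee_rot: [[0.948, -0.0, 0.317], [-0.317, -0.0, 0.948], [0.0, -1.0, -0.0]]
force: [0.1, -0.8, -0.3]
gripper_width: 0.7
t: 7.77
ee_pos: [0.64, -0.0739, 0.0871]
ee_rot: [[0.948, -0.001, 0.317], [-0.317, 0.0, 0.948], [-0.001, -1.0, -0.0]]
force: [0.6, -0.8, -0.8]
gripper_width: 0.703
```

```bash
python3 -m creep '[[5,0,0.6,0,0],[5,0,0.6,0,0],[5,0,0.6,0,0],[5,0,0.5,0,0],[5,0,0.2,0,0],[5,0,0,0,0],[5,0,0,0,0]]'
```

```text
t: 8.35
ee_pos: [0.6405, -0.0738, 0.0629]
ee_rot: [[0.948, -0.0, 0.317], [-0.317, 0.0, 0.948], [-0.0, -1.0, -0.0]]
force: [-0.4, 0.8, 0.1]
gripper_width: 0.7
```

```bash
python3 -m creep '[[5,0,0.25,0,0],[5,0,0,0,0],[8.6,0,0,0,0],[8.6,0,0,0,0],[8.6,0,0,0,0],[8.6,0,0,0,0],[8.6,0,-1,0,0],[8.6,0,-2,0,0],[8.6,0,-4,0,0],[8.6,0,-4,0,0]]'; python3 -m creep '[[8.6,0,-1,0,0],[8.6,0,0,0,0],[8.6,0,0,0,0]]'
python3 - <<'E'
from h import *
im,d,c=snap('wrist','w5')
E
python3 - <<'E'
from h import *
c=load('w5'); W=hmap(c); print(part(c,W,.6396,-.0754,.033,.042))
E
```

```text
t: 9.18
ee_pos: [0.6395, -0.0737, 0.1714]
ee_rot: [[0.948, -0.003, 0.317], [-0.317, 0.0, 0.948], [-0.003, -1.0, -0.001]]
force: [0.6, -0.1, 0.1]
gripper_width: 0.924
t: 9.43
ee_pos: [0.6406, -0.0741, 0.1816]
ee_rot: [[0.948, 0.002, 0.318], [-0.318, -0.0, 0.948], [0.002, -1.0, 0.0]]
force: [-0.8, -0.2, 0.4]
gripper_width: 0.924
(array([ 0.6397, -0.0746,  0.0329]), np.float64(0.0422), 3881)
```

View pics/w5.png

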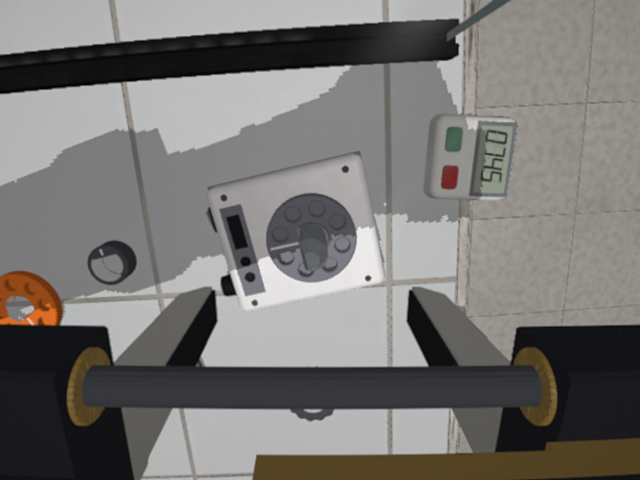

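Tip disc is home (top face at 42.2 mm, centred within 1 mm). Next the sleeve at (111,263); the orange disc (25,300) is nearby so I check clearance.

```bash
python3 -m creep '[[5.5,-3.3,0,-0.57,0],[5.5,-3.3,0,-0.57,0],[5.5,-3.3,0,-0.57,0],[5.5,-3.3,0,-0.57,0],[5.5,-3.3,0,-0.57,0],[5.5,0,0,0,0],[5.5,0,0,0,0]]'
python3 - <<'E'
from h import *
im,d,c=snap('wrist','w6')
E
python3 - <<'E'
from h import *
c=load('w5'); W=hmap(c); print(part(c,W,.4746,-.0483,.017,.018))
c=load('w6'); W=hmap(c); print(part(c,W,.4746,-.0483,.017,.018)); t=load('top0'); print('orange',atz(t,217,328,.01)); s=monitor.get_obs(); print(s['ee_pos'],s['t'])
print('sleeve px',proj(c,[.4746,-.0483,.018]))
u,v=proj(c,[.4746,-.0483,.018]).astype(int); cv2.imwrite('pics/w6c.png',cv2.resize(c['im'][v-40:v+40,u-60:u+60,::-1],(720,480),interpolation=cv2.INTER_CUBIC)); print(u-60,v-40)
E
```

```text
t: 10.07
ee_pos: [0.4728, -0.0485, 0.1797]
ee_rot: [[0.949, -0.003, 0.317], [-0.317, -0.0, 0.949], [-0.003, -1.0, -0.001]]
force: [-0.1, 0.9, 0.7]
gripper_width: 0.592
(array([ 0.4743, -0.0484,  0.017 ]), np.float64(0.0181), 671)
(array([ 0.474 , -0.0485,  0.0169]), np.float64(0.0182), 722)
orange [ 0.3771694  -0.06232494  0.01      ]
[ 0.47464827 -0.04848651  0.17990942] 10.1167
sleeve px [314.93458218 230.18539272]
254 190
```

View pics/w6c.png

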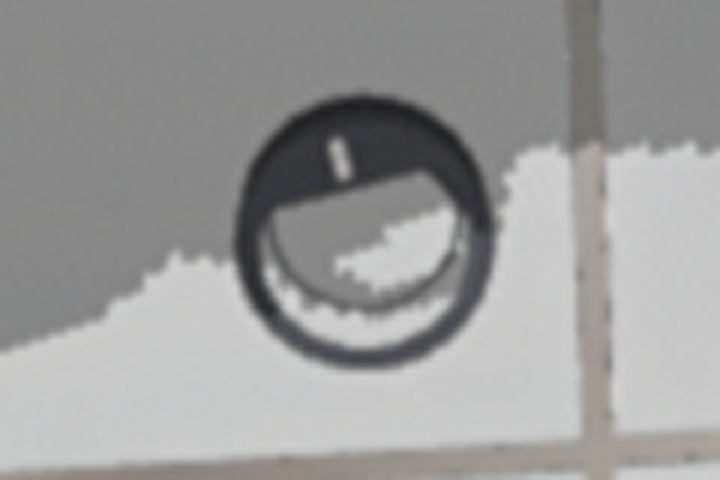

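```bash
python3 -m creep '[[5.5,0,3,0,0],[5.5,0,4,0,0],[5.5,0,4,0,0],[5.5,0,2,0,0],[5.5,0,1.5,0,0],[5.5,0,0.5,0,0],[5.5,0,0,0,0],[5.5,0,0,0,0]]'
python3 - <<'E'
from h import *
c=load('w6'); print(yawline(c,(311.5,220),(309.8,213),.018)); d=atz(c,324.8,218.3,.018)-atz(c,299.3,225,.018); print(np.degrees(np.arctan2(d[1],d[0]))-90)
E
```

```text
t: 10.78
ee_pos: [0.4755, -0.0485, 0.0304]
ee_rot: [[0.948, -0.0, 0.317], [-0.317, -0.0, 0.948], [-0.0, -1.0, -0.0]]
force: [-0.8, 0.3, 0.3]
gripper_width: 0.59
-95.11310652226963
-93.39190453805979
```

```bash
python3 - <<'E'
from h import *
t=load('top0'); 
for p in((185,125),(165,185),(140,250),(160,180),(175,185)): print(p,dep(t,*p).round(3))
c=load('w5')
for p in((400,45),(250,60),(400,25)): print(p,dep(c,*p).round(3))
E
python3 -m creep '[[3,0,0,0,0],[3,0,0,0,0],[3,0,0,0,0],[3,0,0,0,0],[3,0,0,0,0],[3,0,0,0,0],[3,0,0,0,0],[3,0,0,0,0]]' 25
```

```text
(185, 125) [0.766 0.022 0.023]
(165, 185) [0.644 0.052 0.018]
(140, 250) [0.516 0.086 0.022]
(160, 180) [0.655 0.064 0.015]
(175, 185) [ 0.652  0.039 -0.002]
(400, 45) [0.744 0.034 0.012]
(250, 60) [0.639 0.057 0.019]
(400, 25) [0.745 0.046 0.02 ]
t: 11.45
ee_pos: [0.4754, -0.0487, 0.0313]
ee_rot: [[0.948, 0.001, 0.318], [-0.318, -0.0, 0.948], [0.001, -1.0, 0.0]]
force: [1.0, -0.8, 8.6]
gripper_width: 0.358
```

```bash
python3 -m creep '[[3,0,-2,0,0],[3,0,-4,0,0],[3,0,-4,0,0],[3,0,-2,0,0],[3,3.29,0,0.54,0],[3,3.29,0,0.54,0],[3,3.29,0,0.54,0],[3,3.29,0,0.54,0],[3,3.29,0,0.54,0],[3,0,0,0,0]]'; python3 -m creep '[[3,0,0,0,-0.12],[3,0,0,0,-0.12],[3,0,0,0,-0.12],[3,0,0,0,-0.12],[3,0,0,0,-0.12],[3,0,0,0,-0.12],[3,0,0,0,-0.12],[3,0,0,0,-0.12],[3,0,0,0,-0.12],[3,0,0,0,-0.12]]';python3 -m creep '[[3,0,0,0,-0.12],[3,0,0,0,-0.12],[3,0,0,0,-0.12],[3,0,0,0,0],[3,0,0,0,0]]'
python3 - <<'E'
from h import *
im,d,c=snap('wrist','w7')
E
python3 - <<'E'
from h import *
held('w7',.017)
E
```

```text
t: 12.28
ee_pos: [0.6453, -0.0763, 0.1509]
ee_rot: [[0.948, 0.005, 0.319], [-0.319, 0.0, 0.948], [0.005, -1.0, 0.002]]
force: [0.9, -0.1, 1.1]
gripper_width: 0.359
t: 13.12
ee_pos: [0.6389, -0.0753, 0.1507]
ee_rot: [[0.635, -0.0, -0.773], [0.773, -0.0, 0.635], [-0.001, -1.0, 0.0]]
force: [-0.1, -0.2, -0.5]
gripper_width: 0.358
t: 13.53
ee_pos: [0.639, -0.0754, 0.1505]
ee_rot: [[0.331, -0.001, -0.944], [0.944, 0.0, 0.331], [0.0, -1.0, 0.001]]
force: [0.5, 0.0, -0.5]
gripper_width: 0.353
ee [ 0.6392 -0.0753  0.1506] top z 0.1372 fit [ 0.6379 -0.0755  0.0175] n 2629 tool x,z mm [-0.6  0.   1.1] tool yaw 70.63
```

View pics/w7.png

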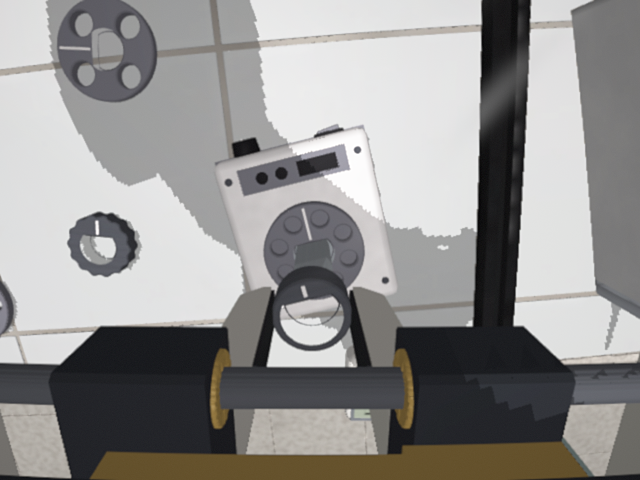

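```bash
python3 -m creep '[[3,0,1.5,-0.06,0],[3,0,1.5,0,0],[3,0,1,0,0],[3,0,0.5,0,0],[3,0,0,0,0]]'; python3 -m creep '[[3,0,0.4,0,0],[3,0,0.4,0,0],[3,0,0,0,0]]'; python3 -m creep '[[3,0,0.4,0,0],[3,0,0.4,0,0],[3,0,0.4,0,0],[3,0,0,0,0]]'
```

```text
t: 14.0
ee_pos: [0.6391, -0.0752, 0.1035]
ee_rot: [[0.328, -0.003, -0.945], [0.945, 0.0, 0.328], [-0.001, -1.0, 0.003]]
force: [0.2, 0.0, -0.0]
gripper_width: 0.36
t: 14.25
ee_pos: [0.64, -0.0753, 0.0971]
ee_rot: [[0.328, -0.0, -0.945], [0.945, -0.0, 0.328], [-0.0, -1.0, 0.0]]
force: [0.3, -0.5, -0.3]
gripper_width: 0.357
t: 14.58
ee_pos: [0.6397, -0.0754, 0.0848]
ee_rot: [[0.328, -0.001, -0.945], [0.945, -0.0, 0.328], [-0.0, -1.0, 0.001]]
force: [0.5, 0.4, -0.6]
gripper_width: 0.358
```

```bash
python3 -m creep '[[3,0,0.4,0,0],[3,0,0.4,0,0],[3,0,0.25,0,0],[3,0,0,0,0],[3,0,0,0,0]]'; python3 -m creep '[[6,0,0,0,0],[6,0,0,0,0],[6,0,0,0,0],[6,0,0,0,0],[6,0,-1,0,0],[6,0,-3,0,0],[6,0,-4,0,0],[6,0,-3,0,0],[6,0,0,0,0],[6,0,0,0,0]]';  python3 - <<'E'
from h import *
im,d,c=snap('wrist','w8')
E
python3 - <<'E'
from h import *
c=load('w8'); W=hmap(c); print('sleeve',part(c,W,.6396,-.0754,.017,.060),'tip',part(c,W,.6396,-.0754,.033,.042)); s=monitor.get_obs(); print(s['ee_pos'],s['t'])
cv2.imwrite('pics/w8c.png',cv2.resize(c['im'][100:330,0:480,::-1],(800,383)))
E
```

```text
t: 15.0
ee_pos: [0.64, -0.0753, 0.0749]
ee_rot: [[0.328, -0.0, -0.945], [0.945, 0.0, 0.328], [-0.0, -1.0, 0.0]]
force: [-0.8, 0.6, -0.3]
gripper_width: 0.355
t: 15.83
ee_pos: [0.641, -0.0754, 0.1877]
ee_rot: [[0.328, 0.004, -0.945], [0.945, -0.001, 0.328], [0.001, -1.0, -0.004]]
force: [-0.0, 0.6, -0.8]
gripper_width: 0.642
sleeve (array([ 0.6392, -0.0756,  0.0169]), np.float64(0.0603), 729) tip (array([ 0.6398, -0.0747,  0.033 ]), np.float64(0.0423), 3038)
[ 0.64011411 -0.07566958  0.1859481 ] 15.8833
```

View pics/w8c.png

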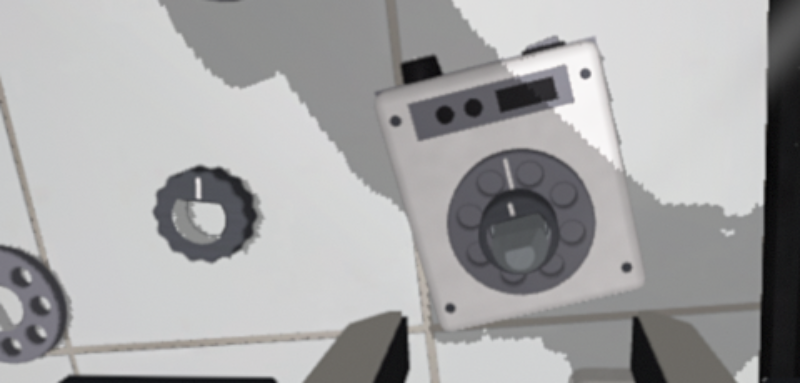

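Sleeve is home (top 60.3 mm, line parallel to the disc's). Now the guide disc.

```bash
python3 -m creep '[[8.6,-3.45,0,-0.66,0],[8.6,-3.45,0,-0.66,0],[8.6,-3.45,0,-0.66,0],[8.6,-3.45,0,-0.66,0],[8.6,-3.45,0,-0.66,0],[8.6,-3.45,0,-0.66,0],[8.6,-3.45,0,-0.66,0],[8.6,-3.45,0,-0.66,0],[8.6,0,0,0,0.115],[8.6,0,0,0,0.115]]'; python3 -m creep '[[8.6,0,0,0,0.115],[8.6,0,0,0,0.115],[8.6,0,0,0,0.115],[8.6,0,0,0,0.115],[8.6,0,0,0,0.115],[8.6,0,0,0,0],[8.6,0,0,0,0]]';  python3 - <<'E'
from h import *
im,d,c=snap('wrist','w9')
E
python3 - <<'E'
from h import *
c=load('w9'); W=hmap(c); print(part(c,W,.5996,-.3536,.033,.008)); s=monitor.get_obs(); print(s['ee_pos'],s['t'])
u,v=proj(c,[.5996,-.3536,.008]).astype(int); print(u-75,v-56); cv2.imwrite('pics/w9c.png',cv2.resize(c['im'][v-56:v+56,u-75:u+75,::-1],(750,560),interpolation=cv2.INTER_CUBIC))
E
```

```text
t: 16.72
ee_pos: [0.5973, -0.3568, 0.1825]
ee_rot: [[0.543, -0.003, -0.84], [0.84, 0.001, 0.543], [-0.001, -1.0, 0.003]]
force: [1.4, 1.4, 0.6]
gripper_width: 0.924
t: 17.3
ee_pos: [0.5991, -0.353, 0.184]
ee_rot: [[0.906, -0.002, -0.422], [0.422, 0.0, 0.906], [-0.002, -1.0, 0.001]]
force: [-0.5, -0.2, 1.0]
gripper_width: 0.924
(array([ 0.5997, -0.354 ,  0.0329]), np.float64(0.0083), 3288)
[ 0.59920129 -0.35311135  0.18412418] 17.35
237 172
```

View pics/w9c.png

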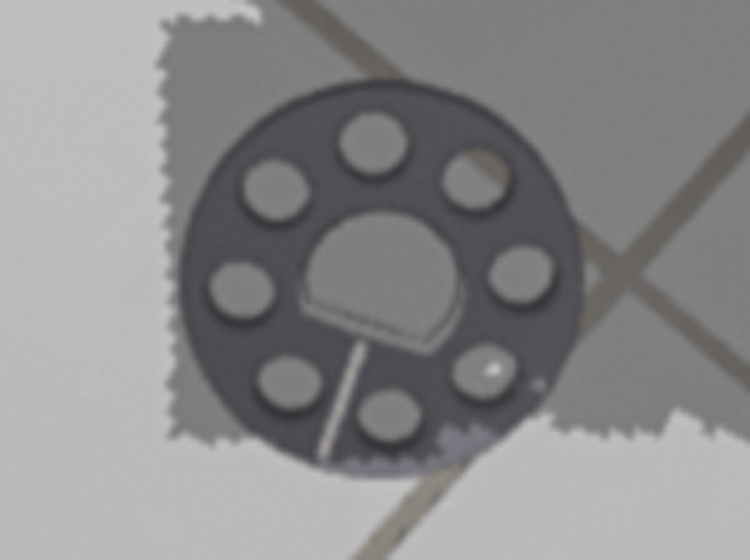

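```bash
python3 -m creep '[[8.6,0,3,-0.1,0],[8.6,0,4,0,0],[8.6,0,4,0,0],[8.6,0,2.5,0,0],[8.6,0,1.5,0,0],[8.6,0,0,0,0],[8.6,0,0,0,0]]'
python3 - <<'E'
from h import *
c=load('w9'); print(yawline(c,(309,241),(301.4,263),.008)); s=monitor.get_obs(); print(s['ee_pos'])
E
```

```text
t: 17.93
ee_pos: [0.6001, -0.3541, 0.035]
ee_rot: [[0.908, -0.001, -0.42], [0.42, 0.001, 0.908], [-0.0, -1.0, 0.001]]
force: [0.4, -0.4, -0.4]
gripper_width: 0.925
96.44036839584928
[ 0.60011955 -0.35407842  0.03496051]
```

```bash
python3 -m creep '[[8.6,0,0.85,0,0],[8.6,0,0,0,0],[5,0,0,0,0],[5,0,0,0,0],[5,0,0,0,0],[5,0,0,0,0],[5,0,0,0,0],[5,0,0,0,0],[5,0,0,0,0]]' 25; python3 -m creep '[[5,0,-2,0,0],[5,0,-4,0,0],[5,0,-4,0,0],[5,0,-3.5,0,0],[5,1.91,0,2.96,0],[5,1.91,0,2.96,0],[5,1.91,0,2.96,0],[5,1.91,0,2.96,0],[5,1.91,0,2.96,0],[5,1.91,0,2.96,0]]'; python3 -m creep '[[5,1.92,0,2.95,0],[5,1.92,0,2.95,0],[5,0,0,0,0.118],[5,0,0,0,0.118],[5,0,0,0,0.118],[5,0,0,0,0.118],[5,0,0,0,0.118],[5,0,0,0,0.118],[5,0,0,0,0.118],[5,0,0,0,0.118]]'; python3 -m creep '[[5,0,0,0,0.118],[5,0,0,0,0.118],[5,0,0,0,0.118],[5,0,0,0,0.118],[5,0,0,0,0.118],[5,0,0,0,0.118],[5,0,0,0,0.114],[5,0,0,0,0],[5,0,0,0,0]]'
python3 - <<'E'
from h import *
im,d,c=snap('wrist','w10')
E
python3 - <<'E'
from h import *
held('w10',.033)
E
```

```text
t: 18.68
ee_pos: [0.6003, -0.3545, 0.0273]
ee_rot: [[0.908, 0.001, -0.419], [0.419, -0.001, 0.908], [0.0, -1.0, -0.001]]
force: [-0.5, 0.1, 5.4]
gripper_width: 0.695
t: 19.52
ee_pos: [0.6295, -0.1435, 0.1616]
ee_rot: [[0.908, -0.0, -0.419], [0.419, -0.0, 0.908], [-0.0, -1.0, -0.0]]
force: [1.0, -0.6, -0.3]
gripper_width: 0.7
t: 20.35
ee_pos: [0.6397, -0.0753, 0.1615]
ee_rot: [[0.869, -0.0, 0.495], [-0.495, 0.0, 0.869], [-0.0, -1.0, -0.0]]
force: [-1.9, -1.2, -1.0]
gripper_width: 0.698
t: 21.1
ee_pos: [0.6398, -0.075, 0.1615]
ee_rot: [[0.239, -0.0, 0.971], [-0.971, -0.0, 0.239], [0.0, -1.0, -0.0]]
force: [0.7, -0.6, -1.3]
gripper_width: 0.698
ee [ 0.6398 -0.0751  0.1615] top z 0.1424 fit [ 0.6399 -0.0753  0.0331] n 11062 tool x,z mm [ 0.2 -0.   0. ] tool yaw -76.18
```

View pics/w10.png

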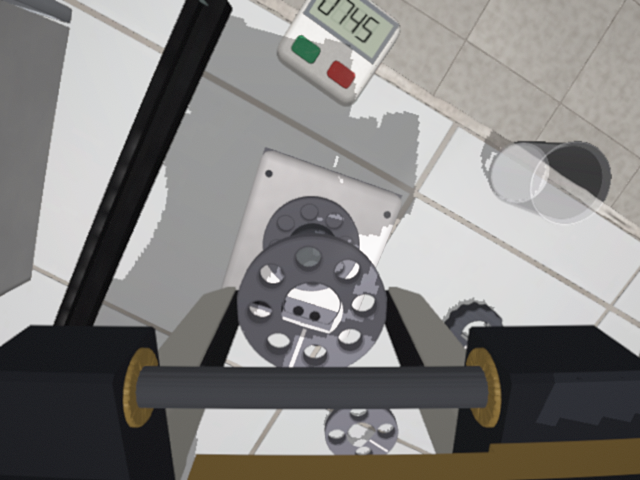

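```bash
python3 -m creep '[[5,0,2,0,0],[5,0,2,0,0],[5,0,1,0,0],[5,0,0.4,0,0],[5,0,0.4,0,0],[5,0,0,0,0],[5,0,0,0,0]]'; python3 -m creep '[[5,0,0.4,0,0],[5,0,0.4,0,0],[5,0,0.4,0,0],[5,0,0,0,0],[5,0,0,0,0]]'
```

```text
t: 21.73
ee_pos: [0.6402, -0.0755, 0.1041]
ee_rot: [[0.235, 0.001, 0.972], [-0.972, -0.0, 0.235], [0.0, -1.0, 0.001]]
force: [-0.1, -0.6, -0.3]
gripper_width: 0.699
t: 22.15
ee_pos: [0.6397, -0.0753, 0.0913]
ee_rot: [[0.235, -0.001, 0.972], [-0.972, -0.0, 0.235], [-0.0, -1.0, -0.001]]
force: [-0.7, 0.5, 0.4]
gripper_width: 0.701
```

```bash
python3 -m creep '[[5,0,0.35,0,0],[5,0,0,0,0],[5,0,0,0,0],[8.6,0,0,0,0],[8.6,0,0,0,0],[8.6,0,0,0,0],[8.6,0,0,0,0],[8.6,0,-1,0,0],[8.6,0,-4,0,0],[8.6,0,-4,0,0]]'; python3 -m creep '[[8.6,0,-1,0,0],[8.6,0,0,0,0],[8.6,0,0,0,0]]'
python3 - <<'E'
from h import *
im,d,c=snap('wrist','w11')
c=load('w11'); W=hmap(c); print('guide',part(c,W,.6396,-.0754,.033,.068)); s=monitor.get_obs(); print(s['ee_pos'],s['t'])
cv2.imwrite('pics/w11c.png',cv2.resize(c['im'][130:440,150:560,::-1],(794,600)))
print('collar',part(c,W,.5906,-.2245,.024,.014),proj(c,[.5906,-.2245,.014]))
E
```

```text
t: 22.98
ee_pos: [0.6387, -0.0752, 0.1781]
ee_rot: [[0.235, -0.004, 0.972], [-0.972, 0.0, 0.235], [-0.001, -1.0, -0.004]]
force: [1.5, -0.8, -0.6]
gripper_width: 0.92
t: 23.23
ee_pos: [0.6401, -0.0754, 0.1892]
ee_rot: [[0.235, 0.002, 0.972], [-0.972, -0.0, 0.235], [0.001, -1.0, 0.002]]
force: [0.6, -0.3, 0.5]
gripper_width: 0.926
guide (array([ 0.6397, -0.0754,  0.033 ]), np.float64(0.0682), 4658)
[ 0.63944611 -0.0753341   0.18791797] 23.2833
collar (array([ 0.5935, -0.2244,  0.0218]), np.float64(0.014), 639) [464.25097749 320.26551541]
```

View pics/w11c.png

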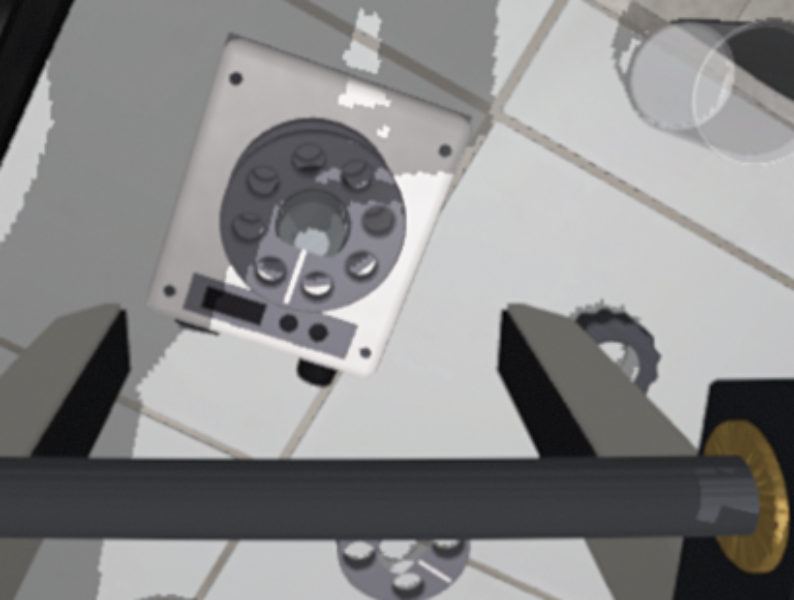

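Guide disc home (top 68.2 mm, centred). Now the collar.

```bash
python3 -m creep '[[6.8,3.33,0,-2.07,0],[6.8,3.33,0,-2.07,0],[6.8,3.33,0,-2.07,0],[6.8,3.33,0,-2.07,0],[6.8,0,0,0,0],[6.8,0,0,0,0],[6.8,0,0,0,0]]'
python3 - <<'E'
from h import *
im,d,c=snap('wrist','w12')
c=load('w12'); W=hmap(c); print(part(c,W,.5908,-.2243,.024,.014)); s=monitor.get_obs(); print(s['ee_pos'],s['t'])
u,v=proj(c,[.5908,-.2243,.014]).astype(int); print(u-60,v-45); cv2.imwrite('pics/w12c.png',cv2.resize(c['im'][v-45:v+45,u-60:u+60,::-1],(720,540),interpolation=cv2.INTER_CUBIC))
E
```

```text
t: 23.87
ee_pos: [0.5902, -0.2237, 0.1867]
ee_rot: [[0.234, -0.002, 0.972], [-0.972, 0.001, 0.234], [-0.002, -1.0, -0.002]]
force: [0.5, 1.2, 0.1]
gripper_width: 0.73
(array([ 0.591 , -0.2244,  0.0237]), np.float64(0.0143), 1808)
[ 0.59067464 -0.22271704  0.18698759] 23.9167
252 181
```

View pics/w12c.png

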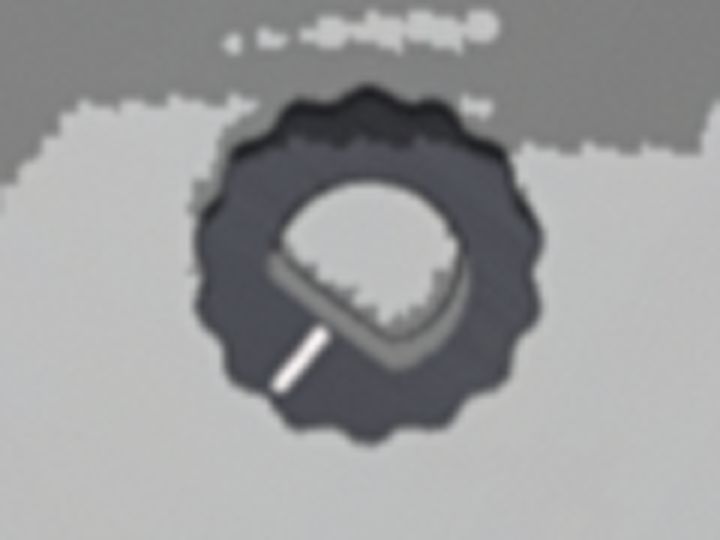

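```bash
python3 -m creep '[[6.8,0.1,3,0.03,0],[6.8,0,4,0,0],[6.8,0,4,0,0],[6.8,0,2.5,0,0],[6.8,0,1.8,0,0],[6.8,0,0,0,0],[6.8,0,0,0,0]]'
python3 - <<'E'
from h import *
c=load('w12'); print(yawline(c,(306.2,236.3),(298.2,245.7),.014)); s=monitor.get_obs(); print(s['ee_pos'])
E
```

```text
t: 24.5
ee_pos: [0.5912, -0.2232, 0.0341]
ee_rot: [[0.237, -0.002, 0.972], [-0.972, 0.001, 0.237], [-0.002, -1.0, -0.002]]
force: [-0.1, 0.0, -0.1]
gripper_width: 0.733
-26.035057278863583
[ 0.59116629 -0.22319175  0.03409022]
```

```bash
python3 -m creep '[[6.8,0.1,0.5,0,0],[6.8,0,0,0,0],[4,0,0,0,0],[4,0,0,0,0],[4,0,0,0,0],[4,0,0,0,0],[4,0,0,0,0],[4,0,0,0,0],[4,0,0,0,0]]' 25; python3 -m creep '[[4,0,-2,0,0],[4,0,-4,0,0],[4,0,-4,0,0],[4,0,-3.5,0,0],[4,-3.33,0,2.06,0],[4,-3.33,0,2.06,0],[4,-3.33,0,2.06,0],[4,-3.33,0,2.06,0],[4,0,0,0,0]]'; python3 -m creep '[[4,0,0,0,-0.115],[4,0,0,0,-0.115],[4,0,0,0,-0.115],[4,0,0,0,0],[4,0,0,0,0]]'
python3 - <<'E'
from h import *
im,d,c=snap('wrist','w13')
held('w13',.024)
c=load('w13');cv2.imwrite('pics/w13c.png',cv2.resize(c['im'][170:370,210:450,::-1],(720,600),interpolation=cv2.INTER_CUBIC))
E
```

```text
t: 25.25
ee_pos: [0.5916, -0.2263, 0.0308]
ee_rot: [[0.234, 0.001, 0.972], [-0.972, -0.0, 0.234], [0.0, -1.0, 0.001]]
force: [-1.0, 0.9, 6.6]
gripper_width: 0.503
t: 26.0
ee_pos: [0.6427, -0.067, 0.1653]
ee_rot: [[0.245, 0.002, 0.97], [-0.97, 0.005, 0.245], [-0.005, -1.0, 0.003]]
force: [-0.5, 1.3, 0.1]
gripper_width: 0.504
t: 26.42
ee_pos: [0.6401, -0.0778, 0.165]
ee_rot: [[0.546, -0.0, 0.838], [-0.838, 0.0, 0.546], [-0.0, -1.0, -0.0]]
force: [-0.7, -0.7, -0.7]
gripper_width: 0.508
ee [ 0.6401 -0.0778  0.165 ] top z 0.1484 fit [ 0.6402 -0.0779  0.0243] n 6370 tool x,z mm [ 0.2 -0.   0. ] tool yaw -56.92
```

Run:
```python
from h import *
def line(fn,cx,cy,zt,r0,r1):
    c=load(fn); W=hmap(c); g=c['im'].min(-1).astype(int); r=np.hypot(W[...,0]-cx,W[...,1]-cy)
    m=(abs(W[...,2]-zt)<.003)&(r>r0)&(r<r1); th=np.median(g[m])+60; k=m&(g>th)
    n,l,st,_=cv2.connectedComponentsWithStats(k.astype(np.uint8)); i=1+np.argmax(st[1:,4]); P=W[l==i][:,:2]
    d=P.mean(0)-[cx,cy]; print(fn,len(P),st[1:,4],'x yaw by centre',np.degrees(np.arctan2(-d[1],-d[0])).round(1), end=' ')
    w,v=np.linalg.eigh(np.cov(P.T)); e=v[:,1]; e=e*np.sign(-e@d); print('by line',np.degrees(np.arctan2(e[1],e[0])).round(1))
line('w12',.591,-.2244,.0143,.0135,.021)
line('w13',.6402,-.0779,.1484,.0135,.021)
line('w11',.6397,-.0754,.0682,.016,.031)
line('w5',.6397,-.0746,.0422,.016,.031)
line('w10',.6399,-.0753,.1424,.016,.031)
```

```text
w12 21 [21] x yaw by centre -25.3 by line -26.2
w13 56 [ 1  1 56  1  1  1  1  4] x yaw by centre -5.5 by line -5.1
w11 85 [85] x yaw by centre -5.4 by line -5.5
w5 28 [28] x yaw by centre -5.6 by line -5.7
w10 152 [  1   1   1   1   3   1   1   3   6  12   1   2   3   1   1 152   1   2
   3] x yaw by centre -5.3 by line -5.2
```

```bash
python3 -m creep '[[4,-0.24,1,0.1,0],[4,0,2,0,0],[4,0,1,0,0],[4,0,0.4,0,0],[4,0,0,0,0],[4,0,0,0,0]]'; python3 -m creep '[[4,0,0.4,0,0],[4,0,0.4,0,0],[4,0,0.4,0,0],[4,0,0,0,0],[4,0,0,0,0]]'
```

```text
t: 26.97
ee_pos: [0.6398, -0.0747, 0.1209]
ee_rot: [[0.549, -0.001, 0.836], [-0.836, -0.0, 0.549], [-0.0, -1.0, -0.0]]
force: [0.1, -0.2, 0.0]
gripper_width: 0.511
t: 27.38
ee_pos: [0.6397, -0.0748, 0.1089]
ee_rot: [[0.55, -0.0, 0.835], [-0.835, 0.0, 0.55], [-0.0, -1.0, -0.0]]
force: [0.8, 0.3, -0.7]
gripper_width: 0.503
```

```bash
python3 -m creep '[[4,0,0.4,0,0],[4,0,0.4,0,0],[4,0,0.15,0,0],[4,0,0,0,0],[4,0,0,0,0]]'; python3 -m creep '[[7,0,0,0,0],[7,0,0,0,0],[7,0,0,0,0],[7,0,0,0,0],[7,0,-1,0,0],[7,0,-4,0,0],[7,0,-4,0,0],[7,0,-1,0,0],[7,0,0,0,0],[7,0,0,0,0]]'
python3 - <<'E'
from h import *
im,d,c=snap('wrist','w14'); snap('top','top1')
c=load('w14'); W=hmap(c); print('collar',part(c,W,.6396,-.0754,.024,.082),'guide',part(c,W,.6396,-.0754,.033,.068)); s=monitor.get_obs(); print(s['ee_pos'],s['t'])
m=(abs(W[...,2]-.082)<.004)&(np.hypot(W[...,0]-.6396,W[...,1]+.0754)<.024); P=W[m]; A=np.c_[P[:,:2],np.ones(len(P))]; print('tilt',np.linalg.lstsq(A,P[:,2],rcond=None)[0][:2])
a,b=load('top0'),load('top1')
for n,(u,v) in dict(spare=(275,278),rack=(425,276)).items():
    f=lambda q:cv2.cvtColor(q['im'][v-35:v+35,u-45:u+45],cv2.COLOR_RGB2GRAY).astype(np.float32)
    print(n,cv2.phaseCorrelate(f(a),f(b)))
E
```

```text
t: 27.8
ee_pos: [0.6397, -0.0748, 0.0994]
ee_rot: [[0.549, -0.0, 0.835], [-0.835, 0.0, 0.549], [-0.0, -1.0, -0.0]]
force: [-0.4, -0.0, -0.7]
gripper_width: 0.506
t: 28.63
ee_pos: [0.6399, -0.0749, 0.2007]
ee_rot: [[0.549, 0.002, 0.836], [-0.836, -0.0, 0.549], [0.001, -1.0, 0.001]]
force: [0.6, -0.6, 0.1]
gripper_width: 0.752
collar (array([ 0.6395, -0.0748,  0.0238]), np.float64(0.0822), 2790) guide (array([ 0.6396, -0.0754,  0.033 ]), np.float64(0.0682), 2636)
[ 0.63899634 -0.07477934  0.19864567] 28.7333
tilt [-7.57809976e-03 -5.74620470e-05]
spare ((0.07056983636437764, -0.002822088732543193), 0.9845740859891161)
rack ((0.04094058773382159, -0.01606581453877709), 0.9938562416735991)
```

All four are home; the spare disc and rack have not moved. Handing in.

```bash
python3 -c "
from station import order; print(order.sign_off())"
```

```text
the job is handed in; nothing more can be done
None
```

The carousel is back together on the spindle and handed in at about 28.7 s. From the bottom up it holds the pocketed disc, spacer sleeve, eight-hole guide disc and lock collar. I turned each part to the drive's yaw of about −5.5° and let it go just above its seat.

| Part | Top face measured (expected), mm | Bore axis off spindle | Yaw |
|---|---|---|---|
| Pocketed disc | 42.2 (42) | within about 1 mm | about −5.6° on the spindle |
| Spacer sleeve | 60.3 (60) | within about 1 mm | about −5.6° by calculation |
| Guide disc | 68.2 (68) | within about 1 mm | about −5.4° on the spindle |
| Lock collar | 82.2 (82) | within about 1 mm | about −5.3° in the gripper |

- **Level:** the collar's tilt came out at about 0.008 rad. I did not measure the others' tilt separately.
- **Yaw gaps:** I did not measure the sleeve's yaw after placing it, only saw that its line ran parallel to the disc's. The collar's was measured in the gripper just before it went on.
- **Spare disc and rack:** neither moved, by comparing the first and last top pictures (under 0.1 pixel).
- **Forces:** contact forces stayed below about 9 N in the readings, and the gripper was clear of everything at the end.

I used all 16 picture views before the collar went on. The last checks of the collar and the whole stack were therefore by depth and image code, not by eye. No check failed or disagreed.

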